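# Wedge the rocking kitchen scale

## Task

The kitchen scale rocks because one of its feet has lost its rubber. Using only the outside of the fingers, push the orange wedge in from the corner, tip first, under the short red foot until the wedge carries that foot and the rocking stops; then press down on the scale's corner above that foot, with about 10 N, to check that it stays still, and let go. Do not pick up the wedge or the scale, do not shove the scale along the table, and leave the other things alone.

Things in the scene. Friction and masses are not known exactly. Their poses are not given: they have to be found in the camera images.
- scale: loose white kitchen scale, 1.8 kg, heavier towards the corner opposite the short foot. Housing 240 (x) x 200 (y) mm, 22 to 50 mm above the table; steel pan radius 75 at x = +20, top 56 mm up; dark display at the -x edge. Round-bottomed feet, radius 10, at x +-95, y +-78 mm; the one at (-95, -78) is a short red stub. Origin: its middle, at table height; z up
- stub_foot (a point): lowest point of the short red foot, 10 mm above the table at the start; pressing that corner without the wedge rocks the scale. Axes as the scale's; the wedge lies outside that corner and is best pushed along the diagonal towards the scale's middle, +0.69 rad from the scale's +x: pushed askew, it turns the scale
- scale_corner (a point): top of the white housing, 50 mm above the table, straight above the short red foot: the place to press. 25 mm from the -x edge, 22 mm from the -y edge
- wedge: loose smooth orange plastic wedge, 80 g, 150 (x) x 60 (y) mm; origin: middle of underside, z up. Thin tip at x = +75; ramp from 2 mm high there to 11 mm at x = +10; level land 11 mm high to x = -40; heel block 20 mm high to the upright rear face at x = -75 (push here). Right when the red foot is on the land, about x = -2, y = 0. Slides easily until ramp meets foot, then takes about 4 to 10 N
- colander: bystander: white plastic bowl, rim radius 100, 85 mm high, origin under its middle
- jar: bystander: small spice jar with green lid, radius 22, 65 mm high, origin under its middle
- mug: bystander: blue mug, radius 38, 80 mm high, handle at +y, origin under its middle
- spoon: bystander: steel spoon with a wooden handle, lying on the table along its x axis, handle to -x
Not all that is in view belongs to the job. Several things look just like the wedge: the one meant starts farthest from the robot's base.

How it is judged:
By the outcome, as a careful person would: the job done as asked, in the order asked, and still so for the second after the job is handed in, with the robot touching nothing.
It also fails if it takes over 67 s, if anything falls off the work surface, if the arm or the gripper's body presses on something with over 40 N, if the wrist force passes 120 N, or if a joint passes its speed limit or range.

## Robot

A 6-joint arm with a two-finger parallel gripper is mounted at the origin on the work surface. World frame = base frame: x ahead of the robot, y to its left, z up, the work surface at z = 0. Lengths are in m, angles in degrees, forces in N, time in s.
With the tool pointing down it reaches from about 0.3 to 0.75 m from the base axis. Payload 8.5 kg.
Tool frame: the origin (TCP) lies on the centre line of the jaws, within the pads' length; the fingertips stand 22 mm ahead of it and the grasp point (between the pads) lies 3 mm ahead of it (env.tip_reach is the distance from the TCP to the fingertips, in m); y points along the fingers, z is the direction in which the jaws open and shut, and the axes are right-handed (so a half turn about y gives the same grasp; the last joint's range is limited). The gripper opens to 85 mm and grips with 20 to 120 N. Pads are 22 mm wide; open, the fingers measure 114 mm over their backs; the gripper's body (76 mm by 85 mm) begins 54 mm behind the grasp point. The pads swing forward as they close: fully open they stand 13 mm farther back than shut.
Start: joints at [63.123, 21.807, 74.336, -0, 83.858, -12.336], TCP at [0.138, 0.532, 0.253] pointing down, gripper open.
Joint ranges: [-178.18, 178.18], [-50.72, 133.34], [12.68, 142.11], [-81.47, 261.47], [9.98, 163.14], [-165.26, 165.26]. Speed limits (degrees/s): [136.94, 136.94, 180, 180, 180, 180].

## Interface

Orientations are given as a 3x3 rotation matrix whose columns are the frame's x, y, z axes.
In Python, from rig import env, get_image gives the robot as it stands. The module is installed in compiled form; this text tells all that it offers.
- The arm moves only by the tool carry_out, never from a script. Its argument "targets" is a list that holds one entry, the list of rows, each a list of 7 numbers: the closure, from 0 (fully open) to 1 (shut), then the shift along the world's x, y, z in mm, then the turn, a rotation vector about the world's x, y, z in degrees. In form: [[[claw, dx, dy, dz, ax, ay, az], ...]]. A call has 1 to 20 rows; each row is the pose to reach, as a shift and turn from the pose commanded when the call began; what a row does not reach only later rows make up. A row lasts 1/12 s, in which the tool goes at most 41.7 mm and 7.16 degrees, less where a joint would pass 70% of its speed; a pose out of reach is approached as far as the arm can. A call with a gripper value outside its range is refused whole. The fingers move at their own pace and stop on an object; "squeeze" is the grip in N (left out, the last holds). Time passes only in rows, so rows that repeat a pose let the fingers close. It gives the time, the measured TCP pose, the force and the opening at its end, in the units of the state.
- env.observe(): the state, without advancing time (a new reading comes with each control period).
- get_image(name): name is "side" or "top"; returns a dict with "img" (384x512x3 uint8, red, green, blue), "fx", "fy", "cx", "cy" (pixels), "k1" (the pictures are not rectified: a ray, as slopes to the right and down, at radius r is drawn at 1 + k1 r^2 times it, then the intrinsics apply), "rvec" (rotation vector, rad) and "tvec" (3), from world to camera coordinates, as OpenCV has them. Camera axes: x right, y down, z forward; pixel columns grow to the right and rows downward; lengths in m; the calibration is good to about 2 mm. A picture is of the moment at which its call begins. There is no depth.
- env.close_job(): hands the job in, once; it reports no verdict.
The state is a dict: "time_s": time; "q": joint angles; "qvel": joint speeds; "joint_efforts": joint torques, N m; "position": TCP position; "tool_rot": TCP orientation; "ft_force": force on the tool from outside, world axes, zero at the start; "wrist_torque": the same for the moment, N m; "grip_width": finger opening in m.
Only numpy, scipy, OpenCV 4.12 (cv2) and the standard library are available. Lean on these libraries where they do the work, as an engineer would, in place of code of your own. Each camera call takes 0.05 s, during which the arm holds its last target.

## Working session

There is one attempt and no reset: what is moved stays moved. The work goes in short steps, Python scripts to look and compute and a tool call to move; the robot and the scene stay as the last step left them, time stands still between calls to the robot, and variables do not carry over. Pictures are saved under pics/ and viewed, and the job is handed in when it is done.

Besides the shell and the picture viewer there is one more tool, called after ">>>" as name(argument=value, ...) on one line, values as JSON. carry_out: Moves the arm, as the interface text tells. Its arguments: {"type":"object","properties":{"targets":{"type":"array"},"squeeze":{"type":"number"}},"required":["targets"]}

```bash
mkdir -p pics
cat > h.py <<'E'
import numpy as np, cv2, pickle
from rig import env, get_image
def snap(name,tag):
    d=get_image(name); cv2.imwrite(f'pics/{tag}.png',cv2.cvtColor(d['img'],cv2.COLOR_RGB2BGR)); pickle.dump(d,open(f'pics/{tag}.pkl','wb')); return d
def load(tag): return pickle.load(open(f'pics/{tag}.pkl','rb'))
def ray(d,uv):
    uv=np.atleast_2d(np.array(uv,float)); p=np.c_[(uv[:,0]-d['cx'])/d['fx'],(uv[:,1]-d['cy'])/d['fy']]
    s=p.copy()
    for _ in range(30): s=p/(1+d['k1']*(s**2).sum(1,keepdims=True))
    R=cv2.Rodrigues(np.array(d['rvec'],float))[0]; t=np.array(d['tvec'],float).ravel()
    return -R.T@t, np.c_[s,np.ones(len(s))]@R
def onplane(d,uv,z):
    c,v=ray(d,uv); return c+v*((z-c[2])/v[:,2])[:,None]
def proj(d,P):
    P=np.atleast_2d(P); R=cv2.Rodrigues(np.array(d['rvec'],float))[0]; X=P@R.T+np.array(d['tvec']).ravel()
    s=X[:,:2]/X[:,2:]; s=s*(1+d['k1']*(s**2).sum(1,keepdims=True)); return s*[d['fx'],d['fy']]+[d['cx'],d['cy']]
E
python3 - <<'E'
from h import *
for n in('top','side'):
    d=snap(n,n+'0'); print(n,{k:d[k] for k in d if k!='img'})
s=env.observe(); print(s['position'],s['tool_rot'],s['ft_force'],s['time_s'],env.tip_reach)
E
```

```text
top {'fx': 363.0320972128993, 'fy': 363.0320972128993, 'cx': 252.36977995870006, 'cy': 192.80185529282903, 'k1': -0.0345585891273683, 'rvec': array([ 2.19793026, -2.00105836,  0.22680748]), 'tvec': array([-0.03222586,  0.5035461 ,  1.05177078])}
side {'fx': 387.95714185685955, 'fy': 387.95714185685955, 'cx': 261.01784013137654, 'cy': 185.5138756115815, 'k1': -0.06217534842412045, 'rvec': array([ 2.03122308, -0.64059286,  0.37486525]), 'tvec': array([-0.41224187,  0.19661506,  0.87896182])}
[0.13801073 0.53216976 0.25279036] [[ 9.67958888e-01 -5.79457077e-04  2.51108055e-01]
 [-2.51108570e-01 -1.12624398e-03  9.67958273e-01]
 [-2.78081337e-04 -9.99999198e-01 -1.23566451e-03]] [-0.24308525  0.4210832   0.76771624] 0.1 0.022
```

View pics/top0.png

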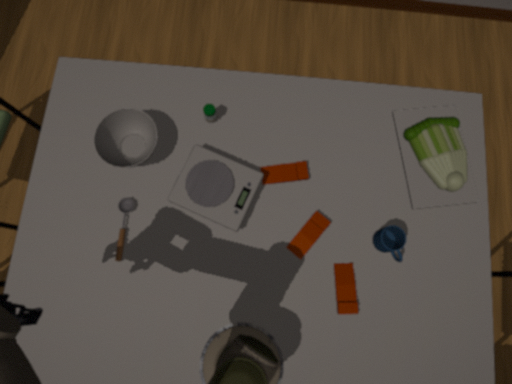

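View pics/side0.png

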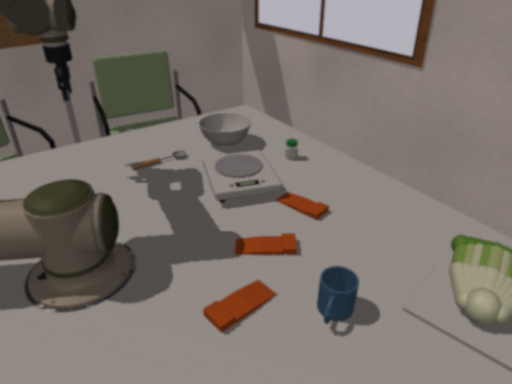

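Run:
```python
from h import *
d=load('top0'); s=load('side0')
hsv=cv2.cvtColor(d['img'],cv2.COLOR_RGB2HSV)
m=cv2.inRange(hsv,(3,170,90),(16,255,255))
n,l,st,c=cv2.connectedComponentsWithStats(m)
for i in range(1,n):
    if st[i,4]>100: 
        p=onplane(d,c[i],.008)[0]; print(c[i],st[i,4],p,np.hypot(*p[:2]))
print('scale corners',onplane(d,[(197,146),(265,170),(239,229),(169,201)],.05)[:,:2])
for t,(x,y,w,h),k in(('top0',(160,130,160,110),5),('side0',(190,140,150,90),5)):
    im=cv2.imread(f'pics/{t}.png')[y:y+h,x:x+w]; im=cv2.convertScaleAbs(im,alpha=1.4)
    cv2.imwrite(f'pics/{t}c.png',cv2.resize(im,None,fx=k,fy=k,interpolation=cv2.INTER_CUBIC))
```

```text
[286.31629393 172.04632588] 626 [ 0.59386203 -0.08696077  0.008     ] 0.6001952077555912
[310.03323699 232.22976879] 692 [ 0.40660132 -0.17482441  0.008     ] 0.4425925976645819
[344.89368771 282.37541528] 602 [ 0.26407957 -0.28968339  0.008     ] 0.39198786091129345
[347.64171123 307.82352941] 187 [ 0.19043244 -0.30107295  0.008     ] 0.35624350611958205
scale corners [[ 0.64026152  0.20357153]
 [ 0.58183407 -0.01724223]
 [ 0.39103554  0.0447156 ]
 [ 0.4561765   0.26634111]]
```

View pics/top0c.png

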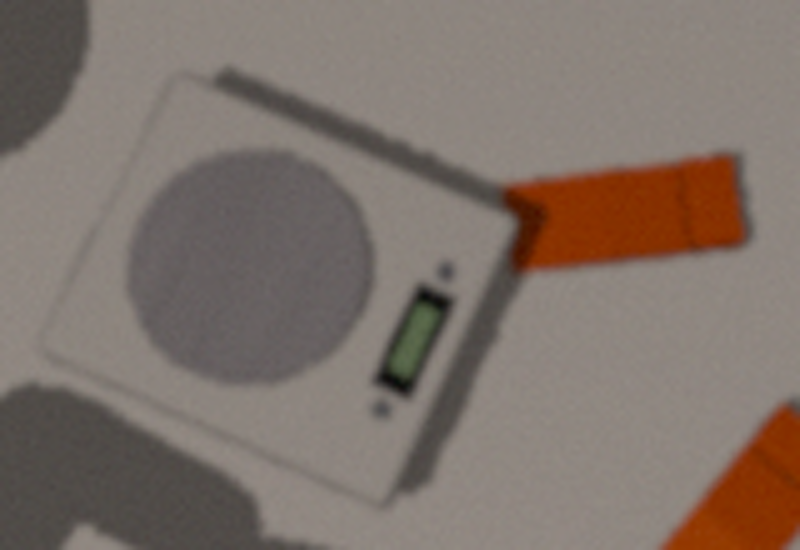

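View pics/side0c.png

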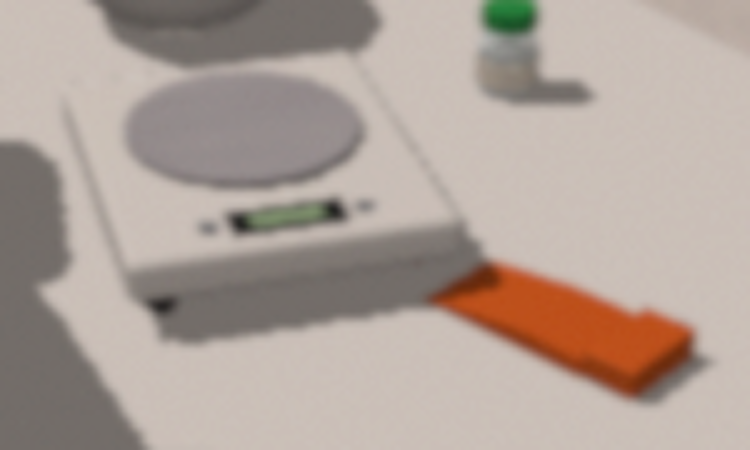

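The three orange candidates in the top view are (286,172), (310,232) and (346,288). Their distances from the base are 0.60, 0.44 and about 0.38 m. The one meant is (286,172): it is the farthest, and the crop shows its tip at the scale's corner on the display edge, the -x,-y corner. Next I measure the poses.

```bash
cat > wp.py <<'E'
from h import *
def wedge(d,near):
    hsv=cv2.cvtColor(d['img'],cv2.COLOR_RGB2HSV)
    m=cv2.inRange(hsv,(0,150,60),(18,255,255))
    n,l,st,c=cv2.connectedComponentsWithStats(m)
    i=min((i for i in range(1,n) if st[i,4]>30),key=lambda i:np.hypot(*(c[i]-near)))
    mm=(l==i).astype(np.uint8)
    # smooth upsampled contour
    ct=max(cv2.findContours(mm,cv2.RETR_EXTERNAL,cv2.CHAIN_APPROX_NONE)[0],key=cv2.contourArea)
    return mm,ct
E
python3 - <<'E'
from wp import *
for t,near in(('top0',(286,172)),('side0',(303,205))):
    d=load(t); mm,ct=wedge(d,near)
    print(t,cv2.approxPolyDP(ct,2,True)[:,0].tolist())
    print(cv2.minAreaRect(ct))
d=load('top0')
g=cv2.cvtColor(d['img'],cv2.COLOR_RGB2GRAY)
for t,(x,y,w,h),k in(('top0',(255,150,64,44),12),):
    im=cv2.imread(f'pics/{t}.png')[y:y+h,x:x+w]; im=cv2.convertScaleAbs(im,alpha=1.5)
    cv2.imwrite(f'pics/{t}w.png',cv2.resize(im,None,fx=k,fy=k,interpolation=cv2.INTER_CUBIC))
for t,(x,y,w,h),k in(('top0',(160,138,115,100),7),('side0',(195,140,100,70),8)):
    im=cv2.imread(f'pics/{t}.png')[y:y+h,x:x+w]; im=cv2.convertScaleAbs(im,alpha=2.5,beta=-200 if t[0]=='t' else -240)
    cv2.imwrite(f'pics/{t}s.png',cv2.resize(im,None,fx=k,fy=k,interpolation=cv2.INTER_CUBIC))
E
```

```text
top0 [[306, 162], [262, 167], [268, 172], [264, 183], [307, 178]]
((284.6217346191406, 172.3925018310547), (17.60975456237793, 45.623226165771484), 82.23483276367188)
side0 [[277, 199], [315, 218], [327, 210], [327, 206], [289, 193]]
((302.47943115234375, 203.4451904296875), (50.070152282714844, 16.13831329345703), 24.443954467773438)
```

View pics/top0w.png

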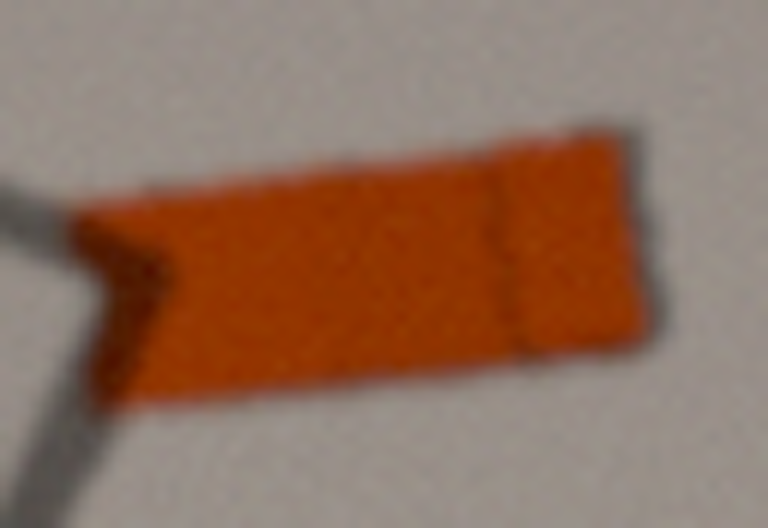

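View pics/top0s.png

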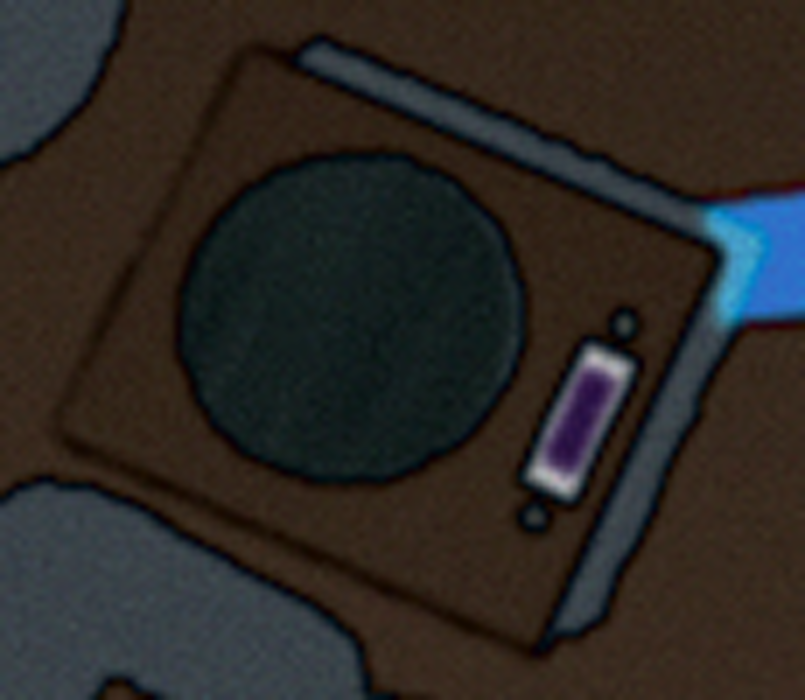

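View pics/side0s.png

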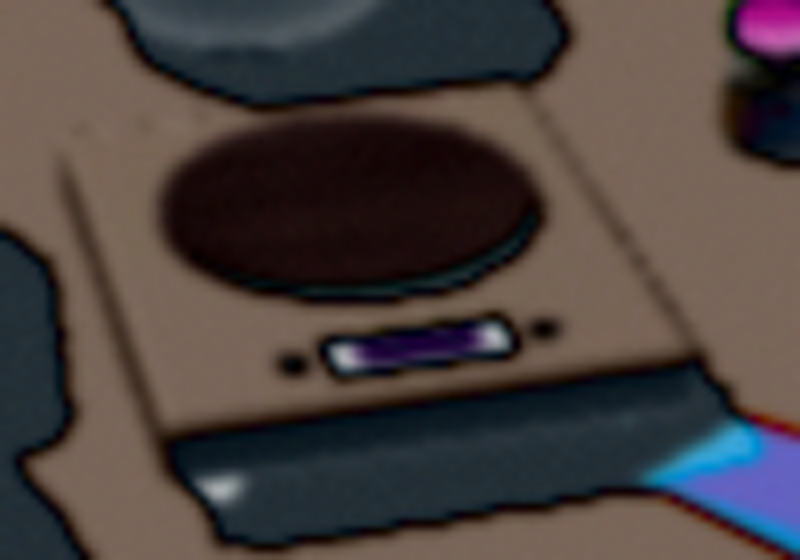

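```bash
python3 - <<'E'
from wp import *
d=load('top0'); s=load('side0')
f=lambda P,k,o:(np.array(P,float)+.5)/k-.5+np.array(o)
T=f([(723,240),(540,655),(52,428),(247,42)],7,(160,138))
C=onplane(d,T,.05)[:,:2]; print(C, [np.linalg.norm(C[i]-C[i-1]) for i in range(4)])
pan=f([(351,318)],7,(160,138)); print('pan',onplane(d,pan,.056))
M=np.array([(-.12,-.1),(-.12,.1),(.12,.1),(.12,-.1)])
def fit(M,C):
    a=M-M.mean(0);b=C-C.mean(0);th=np.arctan2((a[:,0]*b[:,1]-a[:,1]*b[:,0]).sum(),(a*b).sum())
    R=np.array([[np.cos(th),-np.sin(th)],[np.sin(th),np.cos(th)]]);t=C.mean(0)-R@M.mean(0);return th,R,t,C-(M@R.T+t)
th,R,t,e=fit(M,C);print('scale',np.degrees(th),t,e*1e3)
print('pan pred',R@[.02,0]+t); 
# side
S=f([(703,358),(165,440),(60,150),(520,82)],8,(195,140))
CS=onplane(s,S,.05)[:,:2]; th2,R2,t2,e2=fit(M,CS);print('scale side',np.degrees(th2),t2,e2*1e3,'pan',onplane(s,f([(352,203)],8,(195,140)),.056))
W=f([(622,128),(652,345),(488,155),(520,353)],12,(255,150))
Wp=np.r_[onplane(d,W,.02)][:,:2]
MW=np.array([(-.075,-.03),(-.075,.03),(-.04,-.03),(-.04,.03)])
# which side: try both
for sg in(1,-1):
    th3,R3,t3,e3=fit(MW*[1,sg],Wp); print('wedge',np.degrees(th3),t3,np.abs(e3).max()*1e3,e3*1e3)
print('foot',R@[-.095,-.078]+t,'diag',np.degrees(th+.69))
E
python3 - <<'E'
import sys; sys.path.insert(0,'.')
from wp import *
im=cv2.imread('pics/side0.png')[180:230,270:340]
cv2.imwrite('pics/side0w.png',cv2.resize(cv2.convertScaleAbs(im,alpha=1.2),None,fx=11,fy=11,interpolation=cv2.INTER_CUBIC))
E
```

```text
[[ 0.57522106 -0.01112004]
 [ 0.38398043  0.0508871 ]
 [ 0.46266576  0.27347022]
 [ 0.64769632  0.21137511]] [np.float64(0.23400161510320971), np.float64(0.20104195326652016), np.float64(0.23608182761540955), np.float64(0.1951719979227843)]
pan [[0.52274154 0.14827271 0.056     ]]
scale 71.44958183282415 [0.51739089 0.1311531 ] [[ 1.20244851  3.30605294]
 [-0.42937617  1.68538467]
 [ 1.90259319 -3.26206785]
 [-2.67566552 -1.72936975]]
pan pred [0.52375367 0.15011398]
scale side 71.92382212480588 [0.51231029 0.12477619] [[-2.03799965  2.80557622]
 [-0.01476367  2.27740903]
 [ 0.18479984 -6.78706736]
 [ 1.86796348  1.70408211]] pan [[0.52193775 0.14659212 0.056     ]]
wedge 102.18020523823489 [ 0.59001354 -0.0796779 ] 2.7678205899552832 [[ 0.84655579 -0.99234931]
 [ 0.0253743   0.10508192]
 [-2.76782059  0.18074202]
 [ 1.8958905   0.70652537]]
wedge -79.02377896270336 [ 0.61309339 -0.19233162] 35.08422244859108 [[  7.74433448 -34.66069856]
 [  7.1761996  -34.79839851]
 [ -9.91864589  35.08422245]
 [ -5.00188819  34.37487463]]
foot [0.56111512 0.01627407] diag 110.98366969685095
```

View pics/side0w.png

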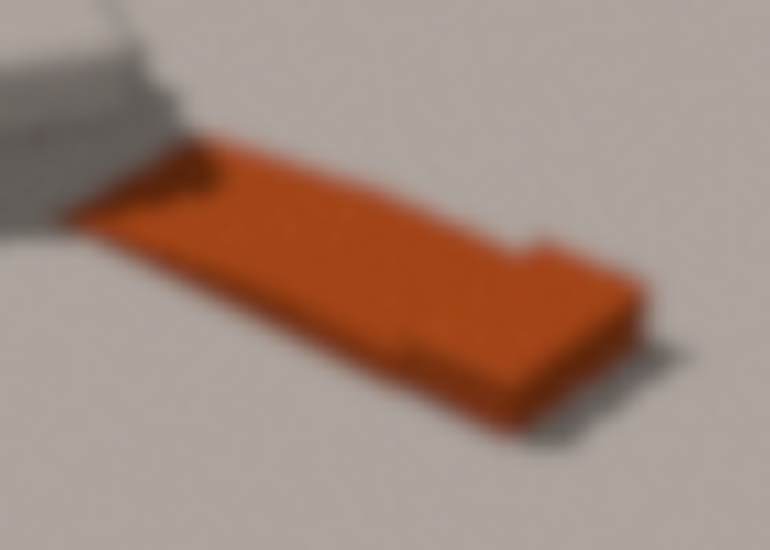

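Run:
```python
from wp import *
d=load('top0'); s=load('side0')
f=lambda P,k,o:(np.array(P,float)+.5)/k-.5+np.array(o)
o=(270,180)
print('side rear top',onplane(s,f([(512,393),(645,288)],11,o),.02)[:,:2])
print('side rear bot',onplane(s,f([(512,435),(640,333)],11,o),.0)[:,:2])
print('side heel front top',onplane(s,f([(405,350),(545,240)],11,o),.02)[:,:2])
print('side tip+y',onplane(s,f([(68,218)],11,o),.001)[:,:2])
print('top rear',onplane(d,f([(622,128),(652,345)],12,(255,150)),.02)[:,:2])
print('top +y edge end, z.002..',onplane(d,f([(105,408)],12,(255,150)),.002)[:,:2])
print('top ramp break? -y side edge',onplane(d,f([(80,207)],12,(255,150)),.003)[:,:2])
print('cams',ray(d,[0,0])[0],ray(s,[0,0])[0])
```

```text
side rear top [[ 0.57402194 -0.15912397]
 [ 0.63337382 -0.14388271]]
side rear bot [[ 0.5823115  -0.15239283]
 [ 0.64021064 -0.13766262]]
side heel front top [[ 0.56463506 -0.1300452 ]
 [ 0.62761605 -0.11268605]]
side tip+y [[ 0.55045801 -0.01080475]]
top rear [[ 0.6360088  -0.1476523 ]
 [ 0.57653828 -0.1592141 ]]
top +y edge end, z.002.. [[ 0.55022314 -0.01625939]]
top ramp break? -y side edge [[ 0.60532012 -0.00463912]]
cams [ 0.2619933  -0.00311965  1.136736  ] [-0.04549689 -0.77005437  0.62138637]
```

>>> carry_out(targets=[[[1,204,-347,0,0,0,-27],[1,408,-695,0,0,0,-54.3],[1,408,-695,0,0,0,-54.3],[1,408,-695,0,0,0,-54.3],[1,408,-695,0,0,0,-54.3],[1,408,-695,0,0,0,-54.3],[1,408,-695,0,0,0,-54.3],[1,408,-695,0,0,0,-54.3],[1,408,-695,0,0,0,-54.3],[1,408,-695,0,0,0,-54.3],[1,408,-695,0,0,0,-54.3],[1,408,-695,0,0,0,-54.3],[1,408,-695,0,0,0,-54.3],[1,408,-695,0,0,0,-54.3],[1,408,-695,0,0,0,-54.3],[1,408,-695,0,0,0,-54.3],[1,408,-695,0,0,0,-54.3],[1,408,-695,0,0,0,-54.3],[1,408,-695,0,0,0,-54.3],[1,408,-695,0,0,0,-54.3]]])

```text
time_s: 1.77
position: [0.5476, -0.1672, 0.2521]
tool_rot: [[0.358, -0.0, 0.934], [-0.934, -0.001, 0.358], [0.0, -1.0, -0.001]]
ft_force: [-0.2, -0.2, 0.7]
grip_width: 0.0004
```

>>> carry_out(targets=[[[1,0,0,-40,0,0,0],[1,0,0,-80,0,0,0],[1,0,0,-120,0,0,0],[1,0,0,-150,0,0,0],[1,0,0,-180,0,0,0],[1,0,0,-200,0,0,0],[1,0,0,-200,0,0,0],[1,0,0,-200,0,0,0]]])

```text
time_s: 2.43
position: [0.5459, -0.1625, 0.0529]
tool_rot: [[0.361, -0.002, 0.933], [-0.933, 0.001, 0.361], [-0.001, -1.0, -0.001]]
ft_force: [0.2, -0.2, -0.4]
grip_width: 0.0005
```

```bash
cat > crop.py <<'E'
import sys
from h import *
tag=sys.argv[1]
A=[]
for n,(x,y,w,h) in(('top',(225,130,110,80)),('side',(215,130,130,95))):
    d=snap(n,f'{n}{tag}'); im=cv2.cvtColor(d['img'],cv2.COLOR_RGB2BGR)[y:y+h,x:x+w]
    A.append(cv2.resize(cv2.convertScaleAbs(im,alpha=1.4),(400,int(400*h/w)),interpolation=cv2.INTER_CUBIC))
H=max(a.shape[0] for a in A)
A=[cv2.copyMakeBorder(a,0,H-a.shape[0],0,0,cv2.BORDER_CONSTANT) for a in A]
cv2.imwrite(f'pics/both{tag}.png',np.hstack(A))
s=env.observe(); print(s['time_s'],s['position'],s['ft_force'])
E
python3 crop.py 1
```

```text
2.5333 [ 0.5468003  -0.16297831  0.05477517] [ 0.85285914  0.22020066 -0.41583101]
```

View pics/both1.png

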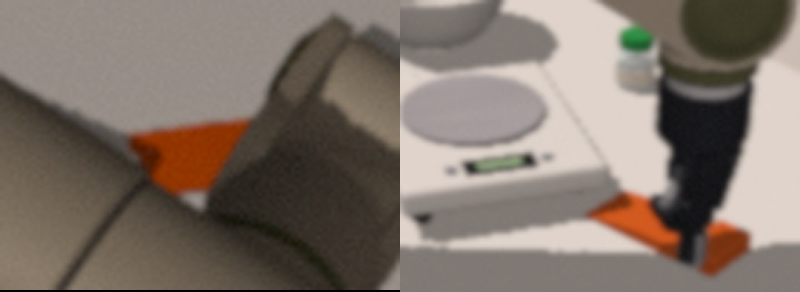

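The arm hides the top view. The side view shows the finger beside the heel and clear of it. I'll go down and push the heel sideways to turn the wedge onto the diagonal.

>>> carry_out(targets=[[[1,0,0,-10,0,0,0],[1,0,0,-20,0,0,0],[1,0,0,-23,0,0,0],[1,0,0,-23,0,0,0],[1,4,1.5,-23,0,0,0],[1,8,3,-23,0,0,0],[1,12,4.6,-23,0,0,0],[1,15,5.8,-23,0,0,0],[1,18,7,-23,0,0,0],[1,21,8.1,-23,0,0,0],[1,24,9.3,-23,0,0,0],[1,27,10.4,-23,0,0,0],[1,28,10.8,-23,0,0,0],[1,28,10.8,-23,0,0,0]]])

```text
time_s: 3.7
position: [0.5743, -0.1517, 0.0303]
tool_rot: [[0.361, 0.0, 0.933], [-0.933, 0.0, 0.361], [0.0, -1.0, 0.0]]
ft_force: [-0.4, 0.7, -0.2]
grip_width: -0.0001
```

```bash
python3 crop.py 2
```

```text
3.8 [ 0.5740252  -0.15179633  0.03028013] [-0.47745896  0.45643118 -0.46924639]
```

View pics/both2.png

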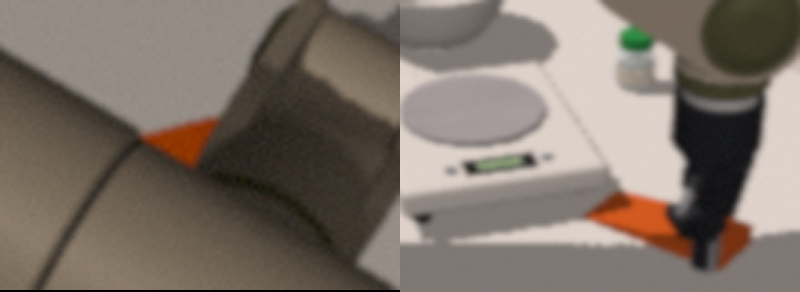

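>>> carry_out(targets=[[[1,-7,-2.7,0,0,0,0],[1,-14,-5.4,0,0,0,0],[1,-14,-5.4,35,0,0,0],[1,-14,-5.4,70,0,0,0],[0.75,-14,-40,100,0,0,0],[0.75,-34,-80,120,0,0,0],[0.75,-50,-120,120,0,0,0],[0.75,-60,-160,120,0,0,0],[0.75,-70,-200,120,0,0,0],[0.75,-70,-200,120,0,0,0],[0.75,-70,-200,120,0,0,0]]])

```text
time_s: 4.72
position: [0.5022, -0.3549, 0.1499]
tool_rot: [[0.357, -0.0, 0.934], [-0.934, -0.0, 0.357], [0.0, -1.0, -0.0]]
ft_force: [-0.2, 0.5, 0.1]
grip_width: 0.0214
```

```bash
python3 crop.py 3;python3 - <<'E'
from h import *
print(env.observe()['grip_width'])
for t,(x,y,w,h),k in(('top3',(245,145,70,55),11),('side3',(265,175,70,50),11)):
    im=cv2.imread(f'pics/{t}.png')[y:y+h,x:x+w]; im=cv2.convertScaleAbs(im,alpha=1.4)
    cv2.imwrite(f'pics/{t}w.png',cv2.resize(im,None,fx=k,fy=k,interpolation=cv2.INTER_CUBIC))
E
```

```text
4.8167 [ 0.50347087 -0.35147265  0.14999174] [-0.18067216  0.79355279 -0.89196289]
0.02156605320021797
```

View pics/top3w.png

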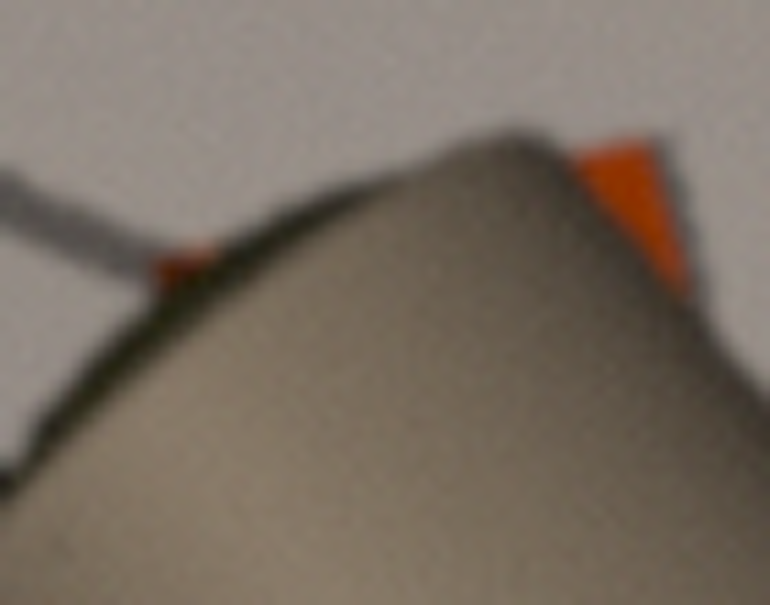

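View pics/side3w.png

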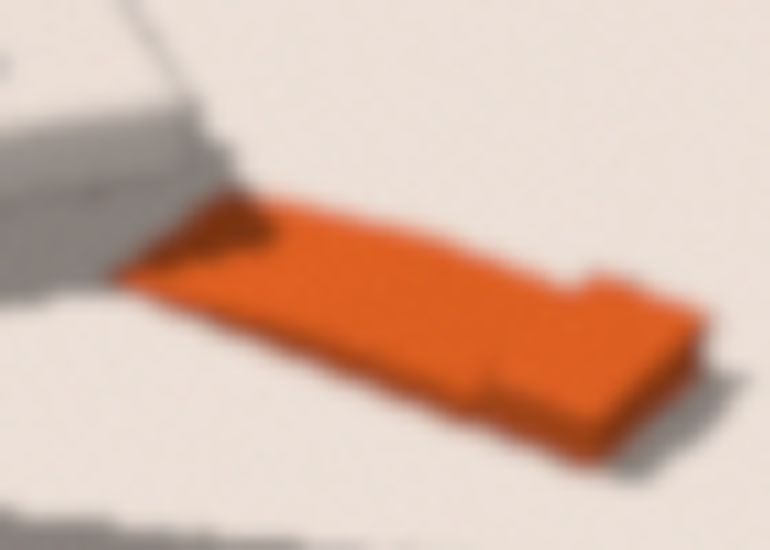

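```bash
cat > df.py <<'E'
from h import *
F=np.array([.560,.0142]);a=np.radians(111.1);e=np.array([np.cos(a),np.sin(a)]);n=np.array([-e[1],e[0]])
def ap(P): P=np.atleast_2d(P)[:,:2]-F; return np.round(np.c_[P@e,P@n]*1e3,1)
f=lambda P,k,o:(np.array(P,float)+.5)/k-.5+np.array(o)
E
python3 - <<'E'
from df import *
d=load('top3');s=load('side3');o=(265,175)
for nm,P,z in(('rear top',[(602,418),(710,312)],.02),('rear bot',[(600,465),(698,365)],0),('front heel',[(492,360),(598,272)],.02),('tip+y',[(118,277)],.001)):
    w=onplane(s,f(P,11,o),z)[:,:2]; print(nm,w,ap(w))
w=onplane(d,f([(655,138),(692,292)],11,(245,145)),.02)[:,:2]; print('top',w,ap(w), np.degrees(np.arctan2(*(w[0]-w[1])[::-1])))
# old for comparison
s0=load('side0')
w=onplane(s0,f([(512,393),(645,288)],11,(270,180)),.02);print('old rear',ap(w),'old tip',ap(onplane(s0,f([(68,218)],11,(270,180)),.001)))
E
```

```text
rear top [[ 0.58990525 -0.1544581 ]
 [ 0.64555861 -0.13484208]] [[-168.1   32.8]
 [-169.9  -26.2]]
rear bot [[ 0.59645167 -0.14911264]
 [ 0.64828753 -0.13032358]] [[-165.5   24.8]
 [-166.6  -30.3]]
front heel [[ 0.58451068 -0.11946114]
 [ 0.63470017 -0.10421042]] [[-133.5   25.3]
 [-137.4  -27.1]]
tip+y [[ 0.54815712 -0.01162342]] [[-19.8  20.3]]
top [[ 0.64583003 -0.13966436]
 [ 0.59992421 -0.15328114]] [[-174.4  -24.7]
 [-170.6   23. ]] 16.52162536517156
old rear [[-166.8   49.3]
 [-173.9  -11.5]] old tip [[-19.9  17.9]]
```

The side view shows the wedge free, heading about 107° against the 111° wanted, with its rear corners at crop (602,418) and (710,312). Its rear is nearly on the diagonal. I'll push from behind with both fingers and turn the last 4° while pushing.

>>> carry_out(targets=[[[0.75,30,40,0,0,0,-2],[0.75,55,75,0,0,0,-4],[0.75,80,110,0,0,0,-4],[0.75,105,150,0,0,0,-4],[0.75,124,184,0,0,0,-4],[0.75,124,184,-30,0,0,-4],[0.75,124,184,-60,0,0,-4],[0.75,124,184,-90,0,0,-4],[0.75,124,184,-110,0,0,-4],[0.75,124,184,-121,0,0,-4],[0.75,124,184,-121,0,0,-4],[0.75,124,184,-121,0,0,-4]]])

```text
time_s: 5.82
position: [0.6283, -0.1671, 0.03]
tool_rot: [[0.296, 0.0, 0.955], [-0.955, -0.0, 0.296], [0.0, -1.0, 0.0]]
ft_force: [-0.2, -0.6, -0.3]
grip_width: 0.0213
```

```bash
python3 crop.py 4
```

```text
5.9167 [ 0.62884529 -0.16780668  0.03112629] [ 0.08110774 -0.89448821  0.18634064]
```

View pics/both4.png

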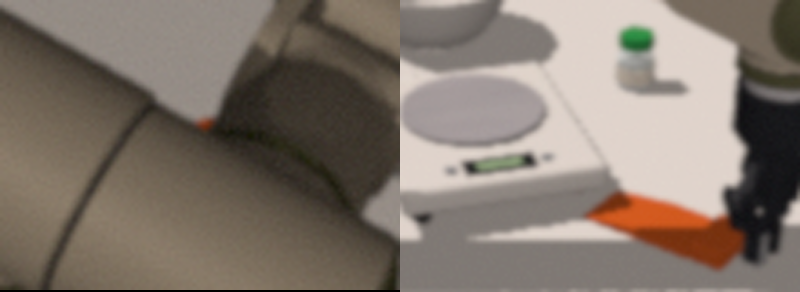

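>>> carry_out(targets=[[[0.75,-2,4.5,0,0,0,0],[0.75,-4,9,0,0,0,0],[0.75,-5,13,0,0,0,0],[0.75,-6,17,0,0,0,0.3],[0.75,-7,21,0,0,0,0.7],[0.75,-8.3,25,0,0,0,1.1],[0.75,-9.6,29,0,0,0,1.5],[0.75,-11,33,0,0,0,1.9],[0.75,-12.4,37,0,0,0,2.3],[0.75,-13.8,41,0,0,0,2.7],[0.75,-15.3,45,0,0,0,3.1],[0.75,-16.8,49,0,0,0,3.5],[0.75,-18.3,53,0,0,0,4],[0.75,-19.9,57,0,0,0,4],[0.75,-21.5,61.3,0,0,0,4],[0.75,-21.5,61.3,0,0,0,4]]])

```text
time_s: 7.25
position: [0.6062, -0.1056, 0.0293]
tool_rot: [[0.361, -0.001, 0.932], [-0.932, 0.0, 0.361], [-0.001, -1.0, -0.0]]
ft_force: [0.2, 0.8, 0.4]
grip_width: 0.0213
```

```bash
python3 crop.py 5
python3 - <<'E'
from h import *
for t,(x,y,w,h),k in(('side5',(245,165,80,55),9),):
    im=cv2.imread(f'pics/{t}.png')[y:y+h,x:x+w]; im=cv2.convertScaleAbs(im,alpha=1.4)
    cv2.imwrite(f'pics/{t}w.png',cv2.resize(im,None,fx=k,fy=k,interpolation=cv2.INTER_CUBIC))
E
```

```text
7.35 [ 0.6065468  -0.10633523  0.02933828] [ 1.12880228 -0.66152015 -0.33324715]
```

View pics/side5w.png

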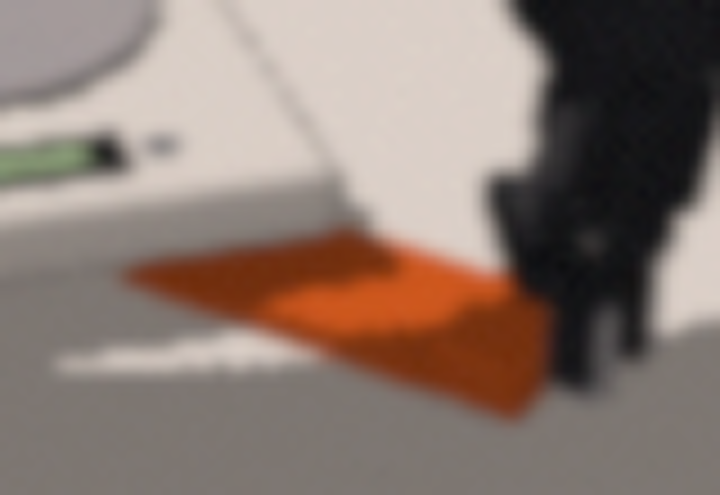

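Run:
```python
from df import *
s=load('side5');o=(245,165)
for nm,P,z in(('rear bot+y',[(517,420)],0),('tip+y',[(123,273)],.001)):
    w=onplane(s,f(P,9,o),z)[:,:2]; print(nm,w,ap(w))
print('tcp',ap([[.6065,-.106]]))
```

```text
rear bot+y [[ 0.57521889 -0.10118167]] [[-113.1   27.3]]
tip+y [[0.52209521 0.03890878]] [[36.7 26.5]]
tcp [[-1.289e+02 -1.000e-01]]
```

>>> carry_out(targets=[[[0.75,-1.4,3.7,0,0,0,0],[0.75,-2.9,7.5,0,0,0,0],[0.75,-4.3,11.2,0,0,0,0],[0.75,-5.8,14.9,0,0,0,0],[0.75,-6.8,17.7,0,0,0,0],[0.75,-7.9,20.5,0,0,0,0],[0.75,-8.6,22.4,0,0,0,0],[0.75,-9.4,24.3,0,0,0,0],[0.75,-10.1,26.1,0,0,0,0],[0.75,-10.8,28,0,0,0,0],[0.75,-10.8,28,0,0,0,0]]])

```text
time_s: 8.27
position: [0.5958, -0.0784, 0.0293]
tool_rot: [[0.361, 0.0, 0.933], [-0.933, -0.0, 0.361], [0.0, -1.0, 0.0]]
ft_force: [0.3, -0.8, -1.2]
grip_width: 0.0215
```

```bash
cat > look.py <<'E'
import sys
from h import *
t=sys.argv[1]
s=env.observe(); print(s['time_s'],s['position'],s['ft_force'])
d=snap('side','side'+t)
x,y,w,h=190,130,135,90; im=cv2.imread(f'pics/side{t}.png')[y:y+h,x:x+w]; im=cv2.convertScaleAbs(im,alpha=1.4)
cv2.imwrite(f'pics/side{t}w.png',cv2.resize(im,None,fx=5.9,fy=5.9,interpolation=cv2.INTER_CUBIC))
E
python3 look.py 6
```

```text
8.2667 [ 0.59576172 -0.078395    0.02933248] [ 0.30283835 -0.84779918 -1.16601884]
```

View pics/side6w.png

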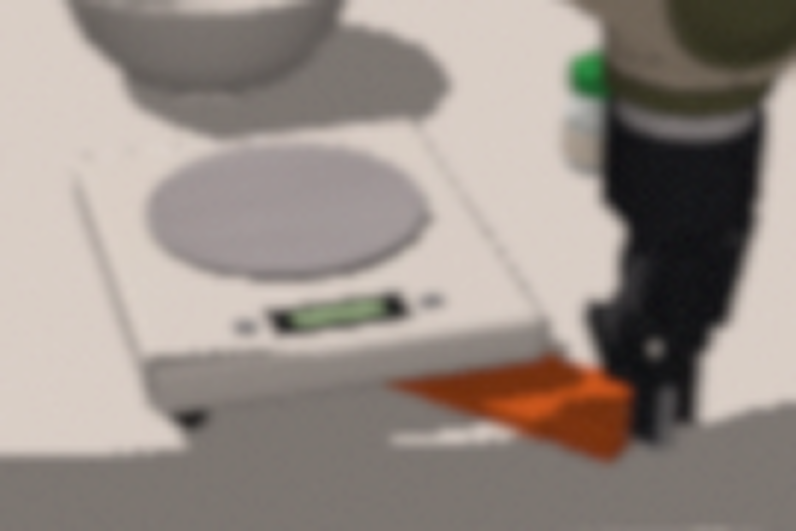

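>>> carry_out(targets=[[[0.75,-0.5,1.2,0,0,0,0],[0.75,-0.9,2.4,0,0,0,0],[0.75,-1.4,3.5,0,0,0,0],[0.75,-1.8,4.7,0,0,0,0],[0.75,-1.8,4.7,0,0,0,0]]])

```text
time_s: 8.73
position: [0.5939, -0.0736, 0.0293]
tool_rot: [[0.361, -0.0, 0.933], [-0.933, 0.0, 0.361], [-0.0, -1.0, -0.0]]
ft_force: [0.8, -1.3, -0.2]
grip_width: 0.0211
```

>>> carry_out(targets=[[[0.75,-0.4,0.9,0,0,0,0],[0.75,-0.7,1.9,0,0,0,0],[0.75,-1.1,2.8,0,0,0,0],[0.75,-1.4,3.7,0,0,0,0]]])

```text
time_s: 9.07
position: [0.5926, -0.0701, 0.0293]
tool_rot: [[0.361, 0.0, 0.933], [-0.933, -0.0, 0.361], [0.0, -1.0, 0.0]]
ft_force: [1.5, -4.2, -1.3]
grip_width: 0.0217
```

```bash
python3 look.py 7
```

```text
9.0667 [ 0.59257681 -0.07011813  0.02934686] [ 1.49782595 -4.16506764 -1.25924603]
```

View pics/side7w.png

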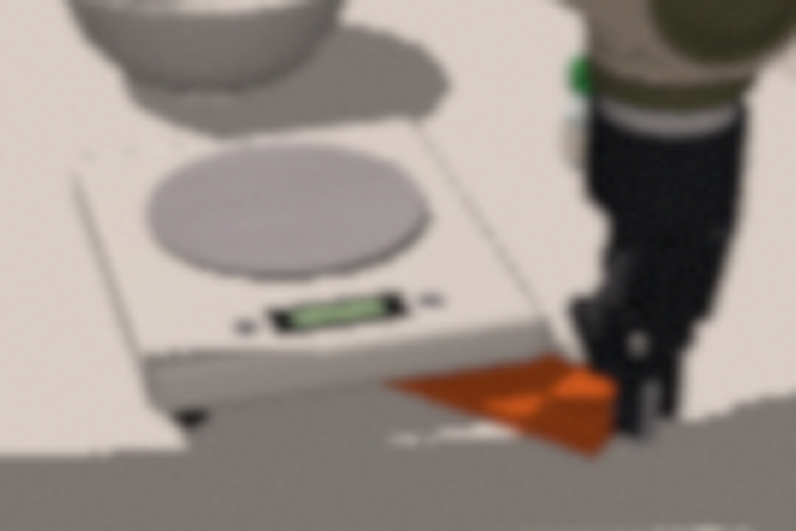

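Run:
```python
from df import *
s=load('side7')
w=onplane(s,f([(600,460)],5.9,(190,130)),0); print('rear bot +y',ap(w)); print('tcp',ap([[.5926,-.0701]]))
s0=load('side0')
# scale motion by template matching on display region
g0=cv2.cvtColor(s0['img'],cv2.COLOR_RGB2GRAY);g=cv2.cvtColor(s['img'],cv2.COLOR_RGB2GRAY)
for r in((225,175,45,15),(205,150,70,45),(270,170,15,20)):
    x,y,w_,h_=r
    a=g0[y:y+h_,x:x+w_].astype(np.float32);b=g[y:y+h_,x:x+w_].astype(np.float32)
    print(cv2.phaseCorrelate(a,b))
print(proj(s,[[.56,.0142,.01],[.56,.0142,.05]]))
```

```text
rear bot +y [[-78.8  28.3]]
tcp [[-90.4  -0.1]]
((0.3554999224280415, 0.04642928181436723), 0.95946033972281)
((0.09414527947111395, 0.11262679829937028), 0.9311490379733803)
((0.7803303303364615, -0.060572197053543775), 0.943876778682073)
[[273.31344852 192.14309306]
 [273.63917161 180.59349085]]
```

>>> carry_out(targets=[[[0.75,-0.4,0.9,0,0,0,0],[0.75,-0.7,1.9,0,0,0,0],[0.75,-1.1,2.8,0,0,0,0]]])

```text
time_s: 9.37
position: [0.5915, -0.0673, 0.0293]
tool_rot: [[0.361, 0.0, 0.933], [-0.933, -0.0, 0.361], [0.0, -1.0, 0.0]]
ft_force: [1.2, -3.5, -1.1]
grip_width: 0.0211
```

>>> carry_out(targets=[[[0.75,-0.4,0.9,0,0,0,0],[0.75,-0.7,1.9,0,0,0,0],[0.75,-1.1,2.8,0,0,0,0]]])

```text
time_s: 9.62
position: [0.5904, -0.0644, 0.0294]
tool_rot: [[0.361, 0.0, 0.933], [-0.933, -0.0, 0.361], [0.0, -1.0, 0.0]]
ft_force: [1.5, -3.8, -0.7]
grip_width: 0.0215
```

```bash
python3 look.py 8
python3 - <<'E'
from df import *
s0=load('side0');s=load('side8')
g0=cv2.cvtColor(s0['img'],cv2.COLOR_RGB2GRAY);g=cv2.cvtColor(s['img'],cv2.COLOR_RGB2GRAY)
for r in((225,175,45,15),(205,150,70,45)):
    x,y,w_,h_=r
    print(cv2.phaseCorrelate(g0[y:y+h_,x:x+w_].astype(np.float32),g[y:y+h_,x:x+w_].astype(np.float32)))
E
```

```text
9.6167 [ 0.59037948 -0.06442156  0.02935314] [ 1.45341102 -3.79730159 -0.70051983]
((0.3542545920401956, 0.02869229060150591), 0.994527656060678)
((0.10079961855463182, 0.1398021472199389), 0.9148831031940602)
```

View pics/side8w.png

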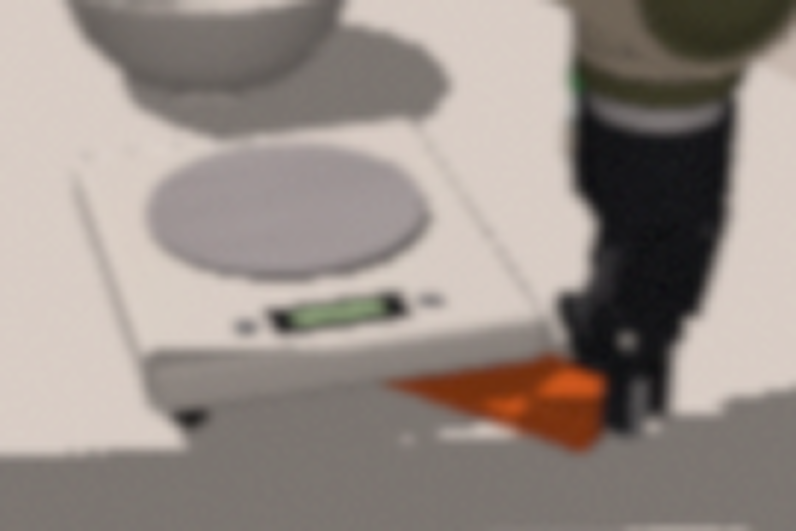

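>>> carry_out(targets=[[[0.75,-0.4,0.9,0,0,0,0],[0.75,-0.7,1.9,0,0,0,0],[0.75,-1.1,2.8,0,0,0,0]]])

```text
time_s: 9.92
position: [0.5893, -0.0617, 0.0293]
tool_rot: [[0.361, 0.0, 0.933], [-0.933, -0.0, 0.361], [0.0, -1.0, 0.0]]
ft_force: [1.3, -4.4, -1.1]
grip_width: 0.0214
```

>>> carry_out(targets=[[[0.75,-0.4,0.9,0,0,0,0],[0.75,-0.7,1.9,0,0,0,0],[0.75,-1.1,2.8,0,0,0,0]]])

```text
time_s: 10.17
position: [0.5882, -0.0589, 0.0293]
tool_rot: [[0.361, 0.0, 0.933], [-0.933, -0.0, 0.361], [0.0, -1.0, 0.0]]
ft_force: [1.3, -2.7, -0.9]
grip_width: 0.0213
```

>>> carry_out(targets=[[[0.75,-0.4,0.9,0,0,0,0],[0.75,-0.7,1.9,0,0,0,0],[0.75,-1.1,2.8,0,0,0,0]]])

```text
time_s: 10.42
position: [0.5871, -0.056, 0.0293]
tool_rot: [[0.361, 0.0, 0.933], [-0.933, -0.0, 0.361], [0.0, -1.0, 0.0]]
ft_force: [0.9, -3.0, -0.0]
grip_width: 0.0216
```

```bash
python3 crop.py 9
python3 - <<'E'
from df import *
s0=load('side0');s=load('side9')
im=cv2.imread('pics/side9.png')[165:220,240:320]
cv2.imwrite('pics/side9w.png',cv2.resize(cv2.convertScaleAbs(im,alpha=1.5),None,fx=10,fy=10,interpolation=cv2.INTER_CUBIC))
print('tcp',ap(env.observe()['position']))
g0=cv2.cvtColor(s0['img'],cv2.COLOR_RGB2GRAY);g=cv2.cvtColor(s['img'],cv2.COLOR_RGB2GRAY)
for r in((225,175,45,15),(205,150,70,45)):
    x,y,w_,h_=r
    print(cv2.phaseCorrelate(g0[y:y+h_,x:x+w_].astype(np.float32),g[y:y+h_,x:x+w_].astype(np.float32)))
E
```

```text
10.5167 [ 0.58694297 -0.0557778   0.02934133] [ 0.62868334 -2.66315023  0.85484629]
tcp [[-75.    0.1]]
((0.364265700325376, -0.005176285666744995), 0.9744639064647533)
((0.0921301440186113, 0.17729198246753342), 0.9080765980261344)
```

View pics/side9w.png

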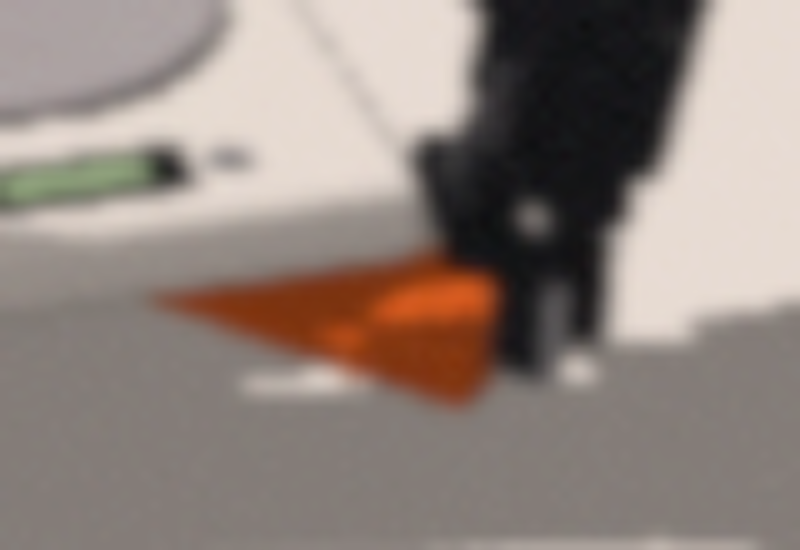

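>>> carry_out(targets=[[[0.75,4,-10,0,0,0,0],[0.75,8,-20,0,0,0,0],[0.75,12,-30,10,0,0,0],[0.75,12,-50,40,0,0,0],[0.75,0,-90,70,0,0,0],[0.75,-30,-120,100,0,0,0],[0.75,-60,-150,130,0,0,0],[0.75,-90,-180,160,0,0,0],[0.75,-120,-210,190,0,0,0],[0.75,-150,-240,200,0,0,0],[0.75,-180,-270,200,0,0,0],[0.75,-210,-300,200,0,0,0],[0.75,-240,-330,200,0,0,0],[0.75,-260,-340,200,0,0,0],[0.75,-260,-340,200,0,0,0]]])

```text
time_s: 11.77
position: [0.3243, -0.3986, 0.2297]
tool_rot: [[0.359, -0.0, 0.933], [-0.933, -0.0, 0.359], [0.0, -1.0, -0.0]]
ft_force: [-0.0, -0.3, 0.8]
grip_width: 0.021
```

```bash
python3 crop.py 10
python3 - <<'E'
from h import *
for t,(x,y,w,h),k in(('top10',(245,145,64,50),12),('side10',(240,165,70,50),11)):
    im=cv2.imread(f'pics/{t}.png')[y:y+h,x:x+w]; im=cv2.convertScaleAbs(im,alpha=1.4)
    cv2.imwrite(f'pics/{t}w.png',cv2.resize(im,None,fx=k,fy=k,interpolation=cv2.INTER_CUBIC))
E
```

```text
11.8667 [ 0.32388034 -0.3993158   0.22949791] [ 0.5504885  -0.01259947  0.40048712]
```

View pics/top10w.png

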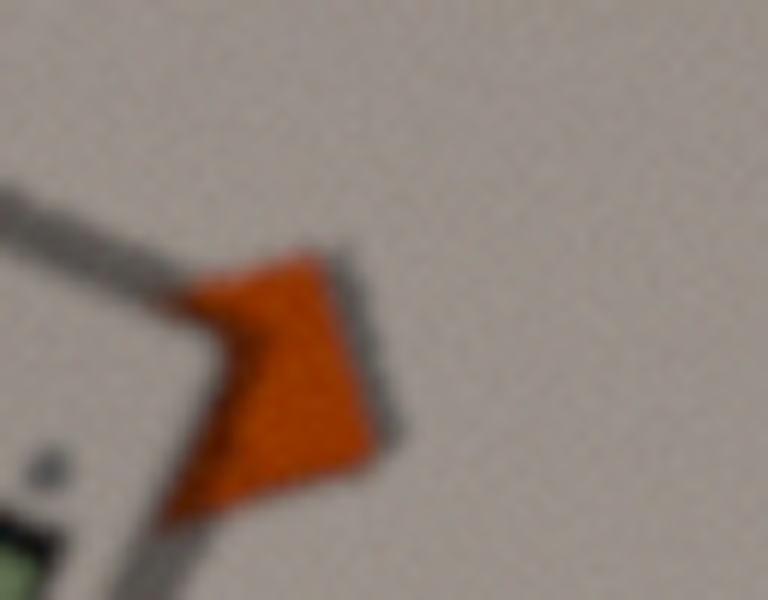

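View pics/side10w.png

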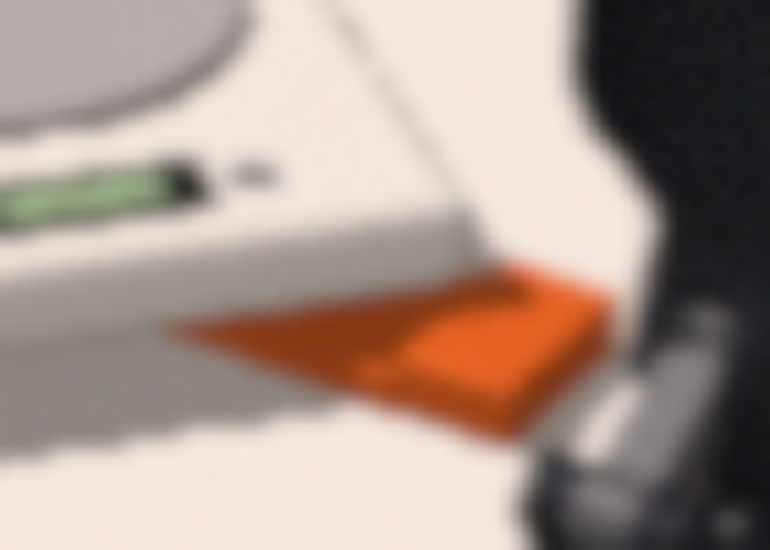

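Run:
```python
from df import *
d=load('top10');s=load('side10')
print('top rear z.02',ap(onplane(d,f([(325,250),(378,460)],12,(245,145)),.02)))
print('top corner z.05',ap(onplane(d,f([(232,345)],12,(245,145)),.05)))
print('side rear top',ap(onplane(s,f([(510,398),(612,305)],11,(240,165)),.02)),'bot',ap(onplane(s,f([(510,440),(608,345)],11,(240,165)),0)))
print('side heel front +y',ap(onplane(s,f([(410,365),(360,382)],11,(240,165)),.015)))
print('side scale corner top z.05, bottom z.022',ap(onplane(s,f([(475,212)],11,(240,165)),.05)),ap(onplane(s,f([(490,268)],11,(240,165)),.022)))
# scale moved? top compare
d0=load('top0')
g0=cv2.cvtColor(d0['img'],cv2.COLOR_RGB2GRAY);g=cv2.cvtColor(d['img'],cv2.COLOR_RGB2GRAY)
for x,y,w_,h_ in((185,155,60,55),(232,183,22,30)):
    print(cv2.phaseCorrelate(g0[y:y+h_,x:x+w_].astype(np.float32),g[y:y+h_,x:x+w_].astype(np.float32),cv2.createHanningWindow((w_,h_),cv2.CV_32F)))
im=cv2.imread('pics/top10.png')[138:238,160:275]
cv2.imwrite('pics/top10s.png',cv2.resize(cv2.convertScaleAbs(im,alpha=2.5,beta=-200),None,fx=7,fy=7,interpolation=cv2.INTER_CUBIC))
```

```text
top rear z.02 [[-65.5 -26.2]
 [-62.6  33.1]]
top corner z.05 [[-30.9   0.2]]
side rear top [[-62.8  33. ]
 [-62.1 -22. ]] bot [[-58.1  23.5]
 [-56.4 -32.1]]
side heel front +y [[-29.   27.4]
 [-22.5  41.8]]
side scale corner top z.05, bottom z.022 [[-31.8   1. ]] [[-26.9 -17.1]]
((-0.2170933705050082, -0.25050391119034643), 1.0376617397202386)
((-0.06359611583903657, 0.12965641318959165), 0.963975523577796)
```

View pics/top10s.png

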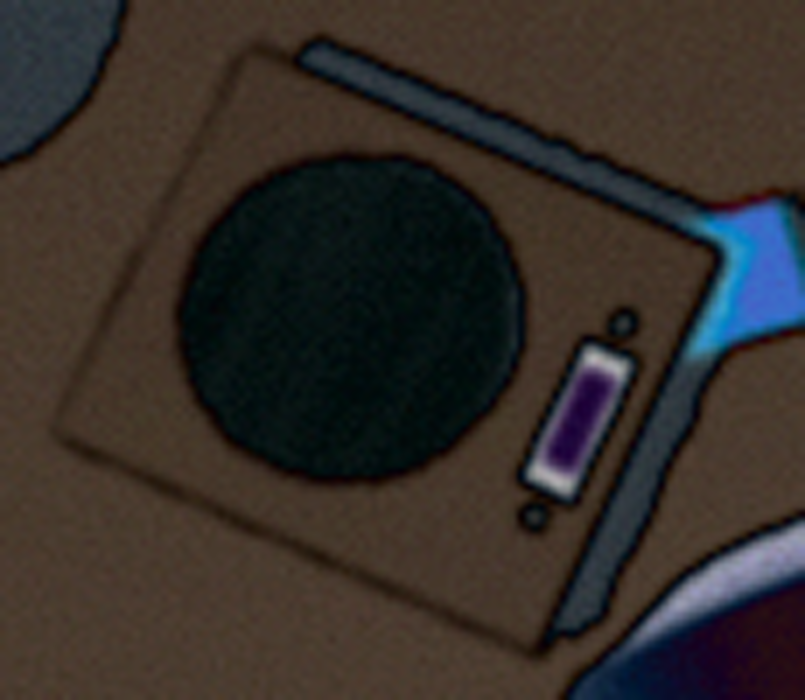

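The pictures agree that the scale has not moved: the shift is 0.2 px. The wedge's rear face is 63 mm outside the foot along the diagonal, so the foot is on the land. By camera it is at x ≈ -10; the push-force drop suggested a less deep position, about +5. The press test will settle whether it holds.

>>> carry_out(targets=[[[1,20,35,0,0,0,0],[1,40,70,0,0,0,0],[1,60,105,0,0,0,0],[1,80,140,0,0,0,0],[1,100,175,0,0,0,0],[1,120,210,0,0,0,0],[1,140,245,0,0,0,0],[1,160,280,0,0,0,0],[1,180,315,0,0,0,0],[1,200,350,0,0,0,0],[1,217,380,-30,0,0,0],[1,233,410,-60,0,0,0],[1,233,410,-90,0,0,0],[1,233,410,-115,0,0,0],[1,233,410,-135,0,0,0],[1,233,410,-145,0,0,0],[1,233,410,-145,0,0,0],[1,233,410,-145,0,0,0]]])

```text
time_s: 13.37
position: [0.5605, 0.0138, 0.0848]
tool_rot: [[0.361, 0.0, 0.933], [-0.933, 0.0, 0.361], [-0.0, -1.0, 0.0]]
ft_force: [-0.1, 0.4, 0.9]
grip_width: 0.0003
```

```bash
python3 look.py 11
```

```text
13.3667 [0.56047068 0.01375725 0.084822  ] [-0.14286449  0.42263976  0.88658971]
```

View pics/side11w.png

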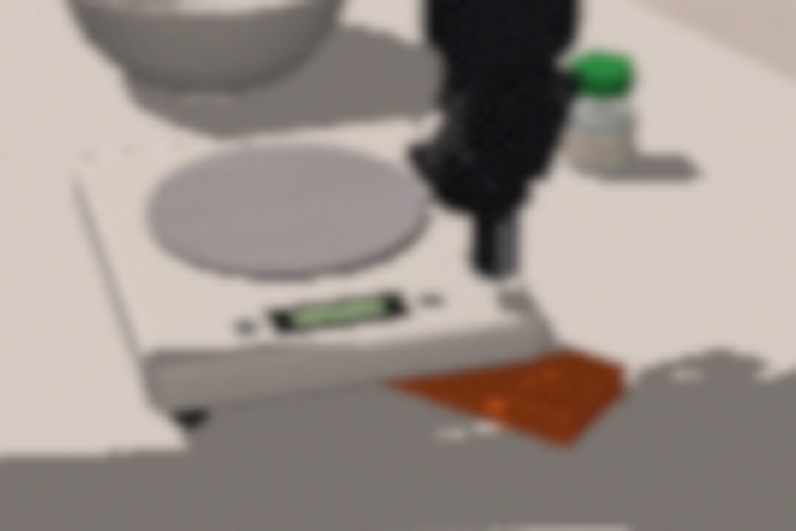

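The fingertips hang 12 mm above the corner, above the foot. I'll go down slowly.

>>> carry_out(targets=[[[1,0,0,-3,0,0,0],[1,0,0,-6,0,0,0],[1,0,0,-8,0,0,0],[1,0,0,-9.5,0,0,0],[1,0,0,-10.5,0,0,0],[1,0,0,-11,0,0,0],[1,0,0,-11,0,0,0]]])

```text
time_s: 14.0
position: [0.5601, 0.0139, 0.0733]
tool_rot: [[0.361, -0.0, 0.933], [-0.933, 0.0, 0.361], [-0.0, -1.0, -0.0]]
ft_force: [0.3, -0.8, 0.5]
grip_width: 0.0
```

>>> carry_out(targets=[[[1,0,0,-0.5,0,0,0],[1,0,0,-1,0,0,0],[1,0,0,-1,0,0,0]]])

```text
time_s: 14.25
position: [0.5602, 0.0138, 0.0727]
tool_rot: [[0.361, 0.001, 0.933], [-0.933, -0.0, 0.361], [0.0, -1.0, 0.0]]
ft_force: [-0.6, -0.0, 3.9]
grip_width: 0.0003
```

>>> carry_out(targets=[[[1,0,0,-0.3,0,0,0],[1,0,0,-0.6,0,0,0],[1,0,0,-0.6,0,0,0]]])

```text
time_s: 14.5
position: [0.5602, 0.0138, 0.0725]
tool_rot: [[0.361, 0.001, 0.933], [-0.933, -0.0, 0.361], [0.001, -1.0, 0.001]]
ft_force: [-1.5, -0.1, 8.8]
grip_width: -0.0003
```

>>> carry_out(targets=[[[1,0,0,-0.2,0,0,0],[1,0,0,-0.2,0,0,0],[1,0,0,-0.2,0,0,0],[1,0,0,-0.2,0,0,0],[1,0,0,-0.2,0,0,0],[1,0,0,-0.2,0,0,0]]])

```text
time_s: 15.0
position: [0.5603, 0.0138, 0.0725]
tool_rot: [[0.361, 0.001, 0.933], [-0.933, -0.0, 0.361], [0.001, -1.0, 0.001]]
ft_force: [-2.1, 0.1, 10.5]
grip_width: 0.0001
```

```bash
python3 look.py 12
python3 - <<'E'
from h import *
a=load('side11')['img'];b=load('side12')['img']
a,b=[cv2.cvtColor(i,cv2.COLOR_RGB2GRAY).astype(np.float32) for i in(a,b)]
for x,y,w,h in((225,175,45,15),(205,150,55,45),(260,188,40,20)):
    print(cv2.phaseCorrelate(a[y:y+h,x:x+w],b[y:y+h,x:x+w]))
E
```

```text
15.0 [0.56025202 0.01383764 0.07247626] [-2.13033356  0.1065046  10.47030128]
((0.6635270686985137, 0.32127611238866827), 1.05481210037514)
((0.1202531320728113, 0.5073337913688896), 1.0000073895631012)
((0.2665006261780576, 0.2680566736572896), 0.8422040206193924)
```

It holds 10.5 N with no sinking, z steady at 72.5 mm. I'll let go and withdraw.

>>> carry_out(targets=[[[1,0,0,2,0,0,0],[1,0,0,6,0,0,0],[1,0,0,20,0,0,0],[1,0,0,50,0,0,0],[1,0,0,85,0,0,0],[1,-20,-35,120,0,0,0],[1,-40,-70,150,0,0,0],[1,-60,-105,157,0,0,0],[1,-80,-140,157,0,0,0],[1,-100,-175,157,0,0,0],[1,-120,-210,157,0,0,0],[1,-140,-245,157,0,0,0],[1,-160,-280,157,0,0,0],[1,-180,-315,157,0,0,0],[1,-200,-350,157,0,0,0],[1,-217,-380,157,0,0,0],[1,-233,-410,157,0,0,0],[1,-233,-410,157,0,0,0],[1,-233,-410,157,0,0,0],[1,-233,-410,157,0,0,0]]])

```text
time_s: 16.72
position: [0.3271, -0.3957, 0.2284]
tool_rot: [[0.361, -0.0, 0.933], [-0.933, 0.001, 0.361], [-0.001, -1.0, 0.0]]
ft_force: [0.5, -0.3, 0.3]
grip_width: -0.0001
```

```bash
python3 crop.py 13
python3 - <<'E'
from h import *
for n,rs in(('top',((185,155,60,55),(232,183,22,30),(262,160,18,26),(90,100,75,75))),('side',((225,175,45,15),(205,150,70,45),(270,185,26,22)))):
    for ref in('10','0'):
        a=load(n+ref)['img'];b=load(n+'13')['img']
        a,b=[cv2.cvtColor(i,cv2.COLOR_RGB2GRAY).astype(np.float32) for i in(a,b)]
        for x,y,w,h in rs:
            print(n,ref,np.round(cv2.phaseCorrelate(a[y:y+h,x:x+w],b[y:y+h,x:x+w],cv2.createHanningWindow((w,h),cv2.CV_32F))[0],2), np.abs(a-b)[y:y+h,x:x+w].mean().round(2))
E
```

```text
16.8167 [ 0.32766968 -0.39509795  0.22862363] [ 0.35978247 -0.0073485   0.2964072 ]
top 10 [-0.09 -0.  ] 1.02
top 10 [0.1  0.03] 1.09
top 10 [0.04 0.47] 1.16
top 10 [0.45 0.52] 0.42
top 0 [-0.08 -0.2 ] 6.03
top 0 [-0.21  0.14] 5.64
top 0 [-0.19  1.34] 15.27
top 0 [0.34 0.52] 2.35
side 10 [0.35 0.6 ] 0.37
side 10 [0.02 0.47] 0.92
side 10 [ 0.58 -0.12] 1.54
side 0 [0.14 0.27] 8.06
side 0 [0.02 0.46] 20.09
side 0 [ 1.36 -0.42] 19.65
```

View pics/both13.png

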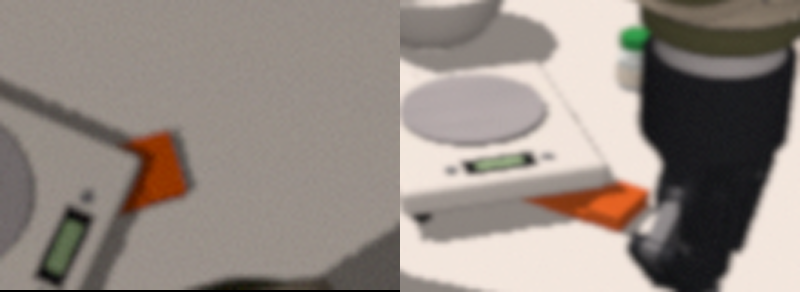

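View pics/top13.png

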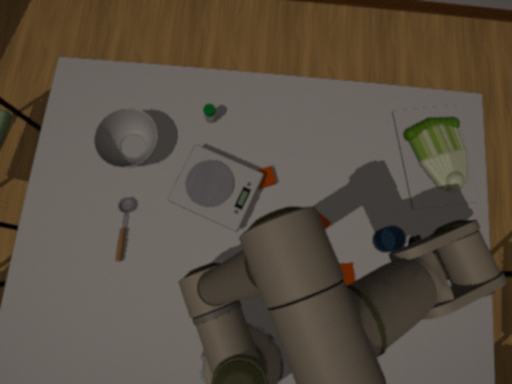

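The scale and wedge look the same before and after the press, and the bystanders are where they were: bowl (127,138), jar (209,112), mug (390,238), spoon (124,225). I'm handing it in.

```bash
python3 -c "
from rig import env
print(env.close_job(), env.observe()['time_s'])"
```

```text
the job is handed in; nothing more can be done
the job is handed in; nothing more can be done
```

The wedge is under the short red foot, the 10 N press showed no rocking, and I have handed the job in at about 17 s of the 67 s allowed.

I turned the wedge onto the diagonal with a side nudge on its heel. Then I pushed it in from the rear face with the outside of the fingers, at about 4–5 N. I pressed the corner above the foot with 10.5 N, let go and withdrew the arm.

**What the checks showed:**
- **Press:** the corner held at 10.5 N, with the height steady at 72.5 mm (TCP) for half a second.
- **Scale:** it shifted no more than about 0.3 px from its start in the top view. It and the wedge look the same in the pictures before and after the press.
- **Other things:** the bowl, jar, mug and spoon are where they started in the top view. I did not re-measure the two other wedges, which the arm partly hid in the last picture.

**One disagreement:** both cameras put the foot at about x = -11 mm on the wedge, while the drop in push force suggested about +5 mm. Both are on the level land, on either side of the ideal -2 mm, so I left the wedge where it was. I could not see the foot itself on the wedge, because the housing hides it.

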